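Rock the slant gauge on the worn rest block until its pointer hangs on the red mark

ROBOT

A 6-joint arm with a two-finger parallel gripper is mounted at the origin on the work surface. World frame = base frame: x ahead of the robot, y to its left, z up, the work surface at z = 0. Lengths are in m, angles in rad, forces in N, time in s.
With the tool pointing down it reaches from about 0.35 to 0.725 m from the base axis. Payload 6 kg.
Tool frame: the origin (TCP) lies at the very end of the fingers, on their centre line; the grasp point (between the pads) lies 19 mm behind it; y points along the fingers, x is the direction in which the jaws open and shut, and the axes are right-handed (so a half turn about y gives the same grasp; the last joint's range is limited). The gripper opens to 85 mm and grips with 20 to 120 N. Pads are 22 mm wide; open, the fingers measure 114 mm over their backs; the gripper's body (76 mm by 85 mm) begins 54 mm behind the grasp point. The pads swing forward as they close: fully open they stand 13 mm farther back than shut.
Start: joints at [-0.845, 0.04, 0.085, 0, -1.615, -0.334], TCP at [0.229, -0.555, 0.231] pointing down, gripper open.
Joint ranges: [-2.56, 2.56], [-1.29, 2.01], [-1.08, 1.49], [-3.29, 1.98], [-2.81, -0.18], [-2.99, 2.99]. Speed limits (rad/s): [2.57, 2.57, 3.01, 3.14, 3.14, 3.14].

INTERFACE

Orientations are given as a unit quaternion [w, x, y, z].
In Python, from plant import arm gives the robot as it stands.
- The arm moves only by the tool arm_command, never from a script. Its argument "commands" is a list of rows, each a list of 3 entries, a list of its own where there are three numbers: the finger opening in m, from 0 to 0.0854, then the shift along the tool's x, y, z in m, then the turn about the tool's y in degrees. In form: [[jaw, [x, y, z], yaw], ...]. A call has exactly 8 rows; each row is the pose to reach, as a shift and turn from the pose commanded when the call began, along the tool's axes at that moment; what a row does not reach only later rows make up. A row lasts 1/8 s, in which the tool goes at most 62.5 mm and 10.7 degrees, less where a joint would pass 70% of its speed; a pose out of reach is approached as far as the arm can. A call with a gripper value outside its range is refused whole. The fingers move at their own pace and stop on an object; the grip force is fixed at half the most. Time passes only in rows, so rows that repeat a pose let the fingers close, or fill a call up. It gives the time, the measured TCP pose, the force and the opening at its end, in the units of the state.
- arm.read_state(): the state, without advancing time (a new reading comes with each control period).
- arm.grab_frame(name): name is "scene" or "top" or "wrist"; returns a dict with "img" (400x640x3 uint8, red, green, blue), "depth" (400x640 float32, m along the optical axis (not along the pixel's ray), 0 where there is no reading), "intrinsics" (3x3 intrinsics, pixels), "T" (4x4, takes a point from camera to world coordinates); the wrist camera has in their place "hand_eye" (4x4, takes a point from camera to tool coordinates, whose origin is the TCP and whose axes are the tool frame's). Camera axes: x right, y down, z forward; pixel columns grow to the right and rows downward; lengths in m; the calibration is good to about 2 mm. A picture is of the moment at which its call begins: read the wrist's pose just before it.
- arm.job_done(): hands the job in, once; it reports no verdict.
The state is a dict: "clock": time; "qpos": joint angles; "qvel": joint speeds; "joint_torque": joint torques, N m; "eef_pos": TCP position; "tcp_rot": TCP orientation; "contact_force": force on the tool from outside, world axes, zero at the start; "torque": the same for the moment, N m; "finger_gap": opening from 0.0 (shut) to 1.0 (fully open).
Only numpy, scipy, OpenCV 4.12 (cv2) and the standard library are available. Lean on these libraries where they do the work, as an engineer would, in place of code of your own. Each camera call takes 0.05 s, during which the arm holds its last target.

TASK

Take the slant gauge out of the steel tray by its black grip and set it level on the wooden rest block, the middle of its foot on the rounded cork crest and its foot square across the crest; let it stay level there for about a second. Then rock it on the crest until its swinging pointer settles on the red mark, so that a colleague can copy the slope for the culture tubes. Finish while still holding it there, pressed gently on the crest with the pointer steady on the mark; do not let go. Leave the slide box and the pot in the tray and the jar beside the block where they are.

Things in the scene. Friction and masses are not known exactly. Their poses are not given: they have to be found in the camera images.
- gauge_grip (a point): centre of the black grip block on top of the loose slant gauge, 126 mm above the middle of the underside of its foot. The block is 30 mm along the gauge's y, 24 mm along its x, 36 mm high (18 mm above and below this point); below it a 20 mm wide neck, 8 mm high, then the dial, whose top edge is 26 mm below this point. The gauge weighs 0.25 to 0.45 kg. Axes as gauge
- gauge: the slant gauge, standing upright in the tray at the start; origin at the middle of the underside of its foot. x: the pointer's pivot axis, square out of the white dial (both faces alike); y: along the aluminium foot, 100 mm long, 40 mm wide (x), 12 mm thick; z up. The white dial plate is 90 mm wide along y, 88 mm high, 8 mm thick; whole height 144 mm
- gauge_foot (a point): middle of the flat underside of the gauge's foot
- stud_crest (a point): top of the rounded, cork-faced crest of the wooden rest block, at the middle of its length, 72 mm above the table. The crest is a level half-round of 12 mm radius (centre line 12 mm below this point), 80 mm long with round ends along this point's x; z up. The gauge's foot goes across it, along y (gauge x parallel to this x, either way round)
- stud: the wooden rest block itself, fixed to the table, 80 x 130 mm, origin at the middle of its underside; beside the crest the shoulders are uneven: 30 mm high on the +y side, 38 mm on the -y side. The gauge falls over sideways on the crest unless held.
- tray: steel tray, fixed, 200 x 240 mm with a rim 18 mm high and a 3 mm floor; origin at the middle of its underside
- pointer (a joint): angle (rad) of the gauge's black pointer with brass bob from the dial's zero line. It swings freely about the gauge's x axis, 92 mm above the underside, and hangs plumb: 0 when the gauge is level, positive with its tip towards the gauge's +y end. Turning the gauge by +a about its x axis makes it read -a. It swings for about a second after a motion
- mark (a joint): angle of the red mark (a small red tab at the rim of the dial) from the zero line, rad, same sense as the pointer; 0.18 to 0.40, it keeps its place on the dial. The +y end of the foot must go down to bring the pointer on it.
- pointer_tip (a point): tip of the pointer, 62 mm from the pivot
- mark_tip (a point): inner edge of the red mark, 62 mm from the pivot; the pointer is on the mark where the two tips meet
- slide_box: bystander: white slide box 52 x 30 x 40 mm standing loose in the tray; origin at its underside
- stain_pot: bystander: yellow round pot, 32 mm across, 38 mm high, loose in the tray; origin at its underside
- sample_jar: bystander: clear jar with orange cap, 52 mm across, 52 mm high, standing near the wooden block; origin at its underside
There are look-alikes about, which are no part of the job. There is more than one size of the gauge; the one meant has the size given above. What is meant by the stud is not pink, and is the larger of those in its own colour.

How it is judged:
On the way:
1. the gauge stands level on the crest, foot square across it and its middle on it, in the gripper: pointer within 0.1 rad of zero for 0.3 s (contact force between gauge and stud above 0.4 N and distance between gauge_foot and stud_crest below 0.022 m and angle between the x axis of gauge_grip and the x axis of stud_crest, either way round below 0.26 rad and contact force between gauge and tray below 0.1 N and contact force between gauge and the fingers above 1 N and value of joint pointer between -0.1 and 0.1 rad), for 0.3 s.
At the end, for the whole second after the job is handed in: The gripper still holds the gauge, its foot bears gently on the crest (0.4 to 40 N) with its middle within 22 mm of the crest's middle and square to it within 0.26 rad, clear of the tray, and the pointer hangs still with its tip within 3.5 mm of the red mark (contact force between gauge and stud between 0.4 and 40 N and distance between gauge_foot and stud_crest below 0.022 m and angle between the x axis of gauge_grip and the x axis of stud_crest, either way round below 0.26 rad and contact force between gauge and tray below 0.1 N and contact force between gauge and the fingers above 1 N and distance between pointer_tip and mark_tip below 0.0035 m and velocity of joint pointer between -0.15 and 0.15 rad/s and linear speed of gauge below 0.02 m/s); the arm keeps its last pose, push and grip.
It fails at once if a bystander is moved by more than 25 mm (distance of any of slide_box, stain_pot, sample_jar from where it was at the start of the episode above 0.025 m).
It fails at once if the gauge is tipped over (angle between gauge_grip's own z axis and vertical above 0.8 rad).
It also fails if it takes over 45 s, if anything falls off the work surface, if the arm or the gripper's body presses on something with over 40 N, if the wrist force passes 120 N, or if a joint passes its speed limit or range.

## Working session

There is one attempt and no reset: what is moved stays moved. The work goes in short steps, Python scripts to look and compute and a tool call to move; the robot and the scene stay as the last step left them, time stands still between calls to the robot, and variables do not carry over. Pictures are saved under pics/ and viewed, and the job is handed in when it is done.

Besides the shell and the picture viewer there is one more tool, called after "Emit:" in YAML: its name, and indented under it one key for each argument. arm_command: Moves the arm, as the interface text tells. Its arguments: {"type":"object","properties":{"commands":{"type":"array"}},"required":["commands"]}

```bash
ls; mkdir -p pics; python3 - <<'E'
from plant import arm
import cv2,numpy as np
s=arm.read_state();print(s)
for n in ["scene","top"]:
    f=arm.grab_frame(n);cv2.imwrite(f"pics/{n}0.png",f["img"][:,:,::-1]);np.savez(f"pics/{n}0.npz",**f)
    print(n,f["intrinsics"],f["T"])
f=arm.grab_frame("wrist");cv2.imwrite("pics/wrist0.png",f["img"][:,:,::-1]);print(f["hand_eye"])
E
```

```text
pics
{'clock': 0.0, 'qpos': array([-8.45311992e-01,  4.08109662e-02,  8.38133225e-02, -4.78546811e-04,
       -1.61548094e+00, -3.33692482e-01]), 'qvel': array([ 3.72666569e-04, -9.47234739e-05, -3.89587513e-04, -8.05024288e-04,
        1.33100575e-03, -1.26855041e-03]), 'joint_torque': array([ 8.20077057e-04, -3.68208432e+01,  3.47418880e+01,  6.93232700e+00,
       -5.24333926e-03, -7.83286396e-06]), 'eef_pos': array([ 0.22906265, -0.55420501,  0.2302778 ]), 'tcp_rot': array([-0.39364047,  0.39257518,  0.58807746, -0.58744942]), 'contact_force': array([-0.68000149, -0.725216  , -0.09146865]), 'torque': array([-0.01847969,  0.01657571,  0.02646234]), 'finger_gap': 1.0017543732376841}
scene [[422.52784503   0.         312.18052346]
 [  0.         422.52784503 194.71659321]
 [  0.           0.           1.        ]] [[-0.55261866  0.57589759 -0.60245712  1.07577119]
 [ 0.83341794  0.38636827 -0.39513808  0.38724849]
 [ 0.00521125 -0.72045925 -0.6934777   0.72648083]
 [ 0.          0.          0.          1.        ]]
top [[363.5715193    0.         322.40071209]
 [  0.         363.5715193  200.47939217]
 [  0.           0.           1.        ]] [[ 0.02600649 -0.99397718  0.10645665  0.42380843]
 [-0.99964895 -0.02639777 -0.00226782  0.01939078]
 [ 0.00506438 -0.1063603  -0.99431476  1.07380438]
 [ 0.          0.          0.          1.        ]]
[[ 9.99998825e-01  1.52062742e-03 -1.93241619e-04 -2.69040434e-04]
 [ 6.12188747e-04 -2.80614966e-01  9.59820226e-01 -1.44366493e-01]
 [ 1.40530247e-03 -9.59819217e-01 -2.80615567e-01  7.21926480e-02]
 [ 0.00000000e+00  0.00000000e+00  0.00000000e+00  1.00000000e+00]]
```

View pics/scene0.png

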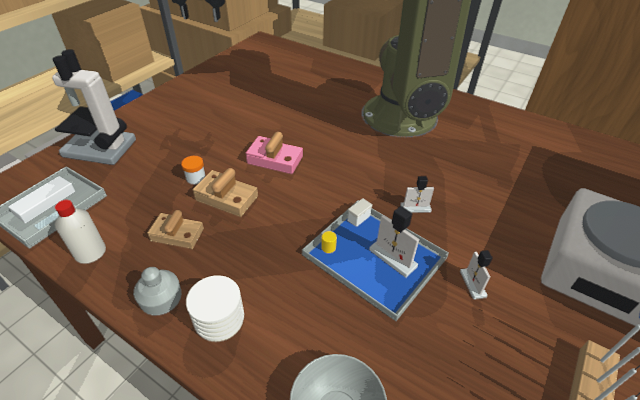

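View pics/top0.png

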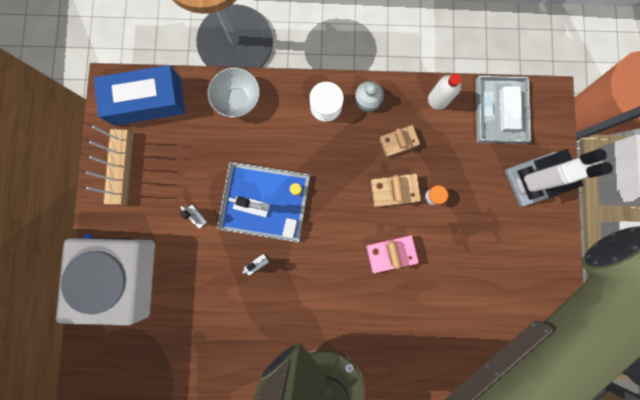

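View pics/wrist0.png

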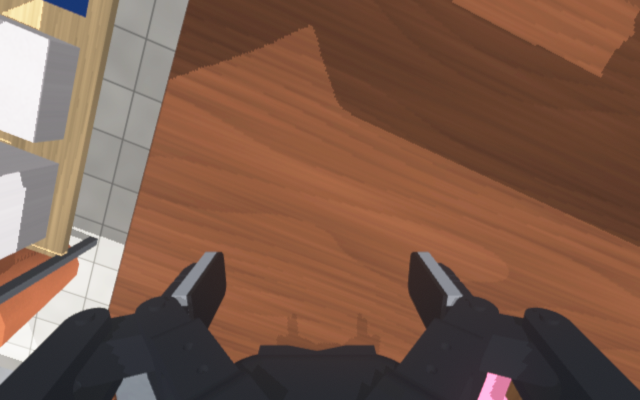

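Candidate gauges in the scene view are the one in the tray at (398,245) and two smaller ones outside it at (418,195) and (477,275). Candidate studs are wooden large at (225,190), wooden small at (175,228) and pink at (274,152). I choose the tray gauge and the large wooden block. Next I'll take close crops and measurements.

```bash
cat > h.py <<'E'
import numpy as np,cv2
def cloud(f):
    d=f["depth"];K=f["intrinsics"];v,u=np.mgrid[:400,:640]
    P=np.stack([(u-K[0,2])/K[0,0]*d,(v-K[1,2])/K[1,1]*d,d,np.ones_like(d)],-1)@f["T"].T
    return P[...,:3]
def load(n): return dict(np.load(n))
def ray(f,u,v,z):
    K=f["intrinsics"];T=f["T"];d=T[:3,:3]@np.array([(u-K[0,2])/K[0,0],(v-K[1,2])/K[1,1],1])
    o=T[:3,3];return o+d*(z-o[2])/d[2]
E
python3 - <<'E'
from h import *
for n in ["scene","top"]:
    f=load(f"pics/{n}0.npz");P=cloud(f);img=f["img"]
    z=P[...,2];ok=f["depth"]>0
    hsv=cv2.cvtColor(img,cv2.COLOR_RGB2HSV)
    # gauge in tray: region
    def rep(name,box,zl,zh,extra=None):
        u0,v0,u1,v1=box;m=np.zeros_like(ok);m[v0:v1,u0:u1]=1
        m&=ok&(z>zl)&(z<zh)
        if extra is not None:m&=extra
        p=P[m]
        if len(p)<5: print(n,name,len(p));return
        (c,s,a)=cv2.minAreaRect((p[:,:2]*1000).astype(np.float32))
        print(n,name,len(p),"c",np.round(c,1),"s",np.round(s,1),"a",round(a,1),"z",np.round([p[:,2].min(),np.median(p[:,2]),p[:,2].max()],4))
    dark=(img.max(-1)<60)
    tray=(300,195,450,320) if n=="scene" else (215,155,315,245)
    st=(190,165,260,217) if n=="scene" else (366,170,422,210)
    rep("grip",tray,.105,.16); rep("griptop",tray,.138,.16)
    rep("dial",tray,.06,.095); rep("foot",tray,.008,.022,(hsv[...,1]<60))
    rep("tray all",tray,.004,.2)
    rep("yellow",tray,.03,.05,(hsv[...,1]>150)&(hsv[...,0]<35)); rep("box",tray,.038,.05,hsv[...,1]<60)
    rep("crest",st,.062,.085); rep("cresttop",st,.069,.085); rep("stud",st,.02,.085)
    rep("shA",st,.025,.034); rep("shB",st,.034,.043)
    sm=(140,205,210,252) if n=="scene" else (375,120,425,160)
    rep("smallstud",sm,.015,.085)
    j=(180,150,210,187) if n=="scene" else (420,180,455,210)
    rep("jar",j,.045,.065)
    for k,b in (("G1",(400,170,440,214)),("G2",(460,245,500,302))) if n=="scene" else (("G1",(240,250,272,280)),("G2",(175,200,212,230))): rep(k,b,.006,.2)
    u0,v0,u1,v1=(290,160,500,330) if n=="scene" else (210,145,460,285)
    cv2.imwrite(f"pics/crop_{n}.png",cv2.resize(img[v0:v1,u0:u1,::-1],None,fx=3.1,fy=3.1,interpolation=cv2.INTER_CUBIC))
f=load("pics/scene0.npz");cv2.imwrite("pics/crop_stud.png",cv2.resize(f["img"][120:260,130:310,::-1],None,fx=4,fy=4,interpolation=cv2.INTER_CUBIC))
E
```

```text
scene grip 389 c [516.2 223.5] s [76.3 24.3] a 77.8 z [0.1051 0.138  0.1506]
scene griptop 195 c [516.6 226.7] s [29.6 23.7] a 77.8 z [0.138  0.1469 0.1506]
scene dial 480 c [519.2 226. ] s [89.6  9.6] a 80.0 z [0.06   0.0771 0.095 ]
scene foot 1804 c [478.4 196.1] s [241.4 305.9] a 82.5 z [0.008  0.0157 0.022 ]
scene tray all 8667 c [507.2 193.4] s [338.4 354.8] a 33.8 z [0.004  0.0076 0.1506]
scene yellow 176 c [491.6 194.9] s [121.9 259.8] a 59.8 z [0.0305 0.0416 0.045 ]
scene box 484 c [446.  169.1] s [203.2 166.6] a 11.5 z [0.038  0.0437 0.0499]
scene crest 249 c [ 573.6 -190.9] s [76.4 22.1] a 8.4 z [0.0621 0.0704 0.0754]
scene cresttop 158 c [ 572.9 -192.1] s [74.6 19.3] a 6.4 z [0.069  0.0722 0.0754]
scene stud 1768 c [ 574.7 -215.2] s [ 86.2 179.5] a 6.5 z [0.0202 0.0347 0.0754]
scene shA 757 c [ 575.9 -214. ] s [ 82.6 177. ] a 9.2 z [0.025  0.0312 0.034 ]
scene shB 468 c [ 578.7 -217. ] s [ 83.3 168.6] a 0.6 z [0.0341 0.0393 0.0429]
scene smallstud 1201 c [ 722.1 -205.7] s [ 64.6 101.5] a 20.9 z [0.015  0.0269 0.0586]
scene jar 270 c [ 560.6 -308.9] s [52.7 50.8] a 13.9 z [
[... 704 characters left out ...]
0492]
top crest 212 c [ 571.7 -193.6] s [77.3 23. ] a 7.9 z [0.062  0.0693 0.0757]
top cresttop 111 c [ 572.2 -192.4] s [73.  17.9] a 7.4 z [0.069  0.071  0.0757]
top stud 1274 c [ 572.4 -193.8] s [ 80.4 131. ] a 8.3 z [0.02   0.0351 0.0757]
top shA 559 c [ 572.5 -194.1] s [ 80.3 130.5] a 8.2 z [0.0252 0.0294 0.034 ]
top shB 445 c [ 572.1 -196.8] s [ 79.8 124.2] a 8.7 z [0.0341 0.0374 0.0425]
top smallstud 726 c [ 722.6 -207.4] s [ 62.3 101.9] a 20.7 z [0.0151 0.027  0.0585]
top jar 271 c [ 559.3 -311. ] s [49.2 51.8] a 1.0 z [0.045  0.0509 0.0572]
top G1 206 c [347.  204.7] s [26.9 67.4] a 36.2 z [0.006  0.012  0.1003]
top G2 285 c [475.5 381.7] s [85.8 27.2] a 40.0 z [0.0061 0.0367 0.1013]
```

View pics/crop_scene.png

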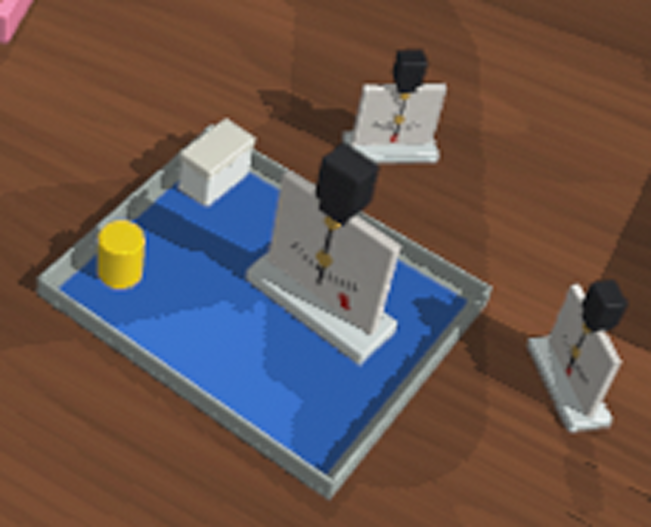

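View pics/crop_stud.png

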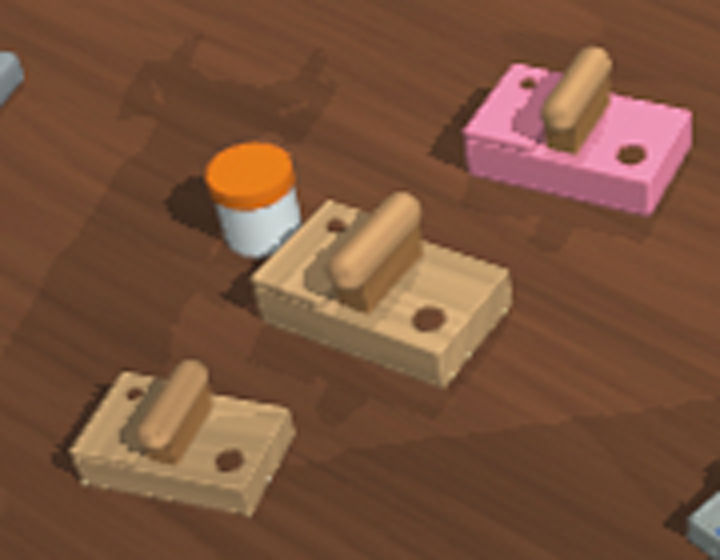

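View pics/crop_top.png

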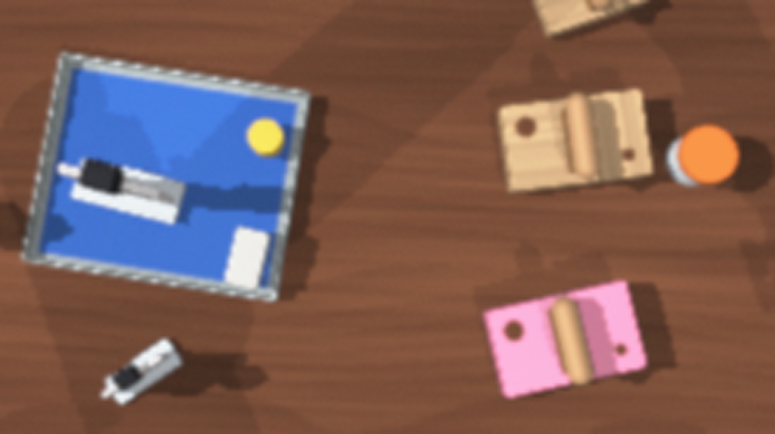

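The crops confirm the choices. The tray gauge is the full-size one: its top is at z = 147 mm, and its red mark is at crop (343,300), towards world +y. The large wooden block measures 80x131 mm with its crest at about 72 mm and the jar beside it. Next I'll measure the mark angle on the dial plane and work out the move numbers.

```bash
cat >> h.py <<'E'
from scipy.spatial.transform import Rotation as Ro
def rot(q): return Ro.from_quat([q[1],q[2],q[3],q[0]]).as_matrix()
def rayplane(f,u,v,p0,n):
    K=f["intrinsics"];T=f["T"];d=T[:3,:3]@np.array([(u-K[0,2])/K[0,0],(v-K[1,2])/K[1,1],1]);o=T[:3,3]
    return o+d*((p0-o)@n)/(d@n)
def proj(f,p):
    T=f["T"];c=T[:3,:3].T@(np.asarray(p)-T[:3,3]);q=f["intrinsics"]@c;return q[:2]/q[2]
E
python3 - <<'E'
from h import *
from plant import arm
s=arm.read_state();R=rot(s["tcp_rot"]);print(np.round(R,4),s["eef_pos"])
f=load("pics/scene0.npz");img=f["img"];hsv=cv2.cvtColor(img,cv2.COLOR_RGB2HSV)
P=cloud(f)
yaw=np.radians(-12);gx=np.array([np.cos(yaw),np.sin(yaw),0]);gy=np.array([-np.sin(yaw),np.cos(yaw),0])
m=np.zeros((400,640),bool);m[200:290,370:430]=1
white=m&(hsv[...,1]<50)&(P[...,2]>.03)&(P[...,2]<.095)
p=P[white];c=p[:,:2].mean(0)
vt=np.linalg.svd(p[:,:2]-c)[2];print("face dir",np.degrees(np.arctan2(vt[0,1],vt[0,0])),c)
q=(p[:,:2]-[.516,.226])@np.stack([gx[:2],gy[:2]],1);print("face x off",np.median(q[:,0]),"y range",q[:,1].min(),q[:,1].max())
red=m&((hsv[...,0]<8)|(hsv[...,0]>172))&(hsv[...,1]>120)
print("red",red.sum(),np.argwhere(red)[:,::-1].tolist())
v,u=np.nonzero(red);w=hsv[...,1][red].astype(float)
p0=np.array([.516,.226,0])+gx*.005
pm=rayplane(f,np.average(u,weights=w),np.average(v,weights=w),p0,gx)
def yz(p): d=p-np.array([.516,.226,.003]);return np.array([d@gy,d[2]])
a=yz(pm);print("mark yz",a,"ang",np.arctan2(a[0],.092-a[1]),"r",np.hypot(a[0],.092-a[1]))
gold=m&(hsv[...,0]>10)&(hsv[...,0]<30)&(hsv[...,1]>120)
print([ (x,y,np.round(yz(rayplane(f,x,y,p0,gx)),4).tolist()) for y,x in np.argwhere(gold)])
cv2.imwrite("pics/dial.png",cv2.resize(img[205:280,365:425,::-1],None,fx=8,fy=8,interpolation=cv2.INTER_CUBIC))
# plan grasp
for sg in (1,-1):
  x=R[:,0]*0+sg*gx
  d=R.T@x; print("yaw about tool y (deg)",np.degrees(np.arctan2(-d[2],d[0])))
print("shift tool to above grip:",R.T@(np.array([.516,.226,.2])-s["eef_pos"]))
E
```

```text
[[-3.818e-01 -6.000e-04 -9.242e-01]
 [ 9.242e-01  1.200e-03 -3.818e-01]
 [ 1.400e-03 -1.000e+00  1.000e-04]] [ 0.22906299 -0.55427893  0.23051188]
face dir 51.50023740725753 [0.51484091 0.22644104]
face x off 0.002796767721607608 y range -0.11801993292790712 0.04555069523750212
red 13 [[417, 203], [416, 204], [417, 204], [416, 205], [400, 255], [400, 256], [401, 256], [400, 257], [401, 257], [400, 258], [401, 258], [401, 259], [402, 259]]
mark yz [0.02188546 0.07278018] ang 0.8501566595220122 r 0.02912687611148859
[(np.int64(370), np.int64(200), [-0.0742, 0.1269]), (np.int64(371), np.int64(200), [-0.0718, 0.1286]), (np.int64(372), np.int64(200), [-0.0694, 0.1303]), (np.int64(373), np.int64(200), [-0.0671, 0.132]), (np.int64(374), np.int64(200), [-0.0647, 0.1336]), (np.int64(375), np.int64(200), [-0.0624, 0.1353]), (np.int64(376), np.int64(200), [-0.0601, 0.1369]), (np.int64(377), np.int64(200), [-0.0578, 0.1385]), (np.int64(378), np.int64(200), [-0.0555, 0.1402]), (np.int64(379), np.int64(200), [-0.0532, 0.1418]), (np.int64(380), np.int64(200), [-0.0509, 0.1434]), (np.int64(381), np.
[... 28229 characters left out ...]
64(427), np.int64(288), [0.0929, -0.0053]), (np.int64(428), np.int64(288), [0.0949, -0.0032]), (np.int64(429), np.int64(288), [0.0968, -0.0011]), (np.int64(422), np.int64(289), [0.0838, -0.0188]), (np.int64(423), np.int64(289), [0.0858, -0.0166]), (np.int64(424), np.int64(289), [0.0877, -0.0145]), (np.int64(425), np.int64(289), [0.0897, -0.0123]), (np.int64(426), np.int64(289), [0.0917, -0.0102]), (np.int64(427), np.int64(289), [0.0936, -0.0081]), (np.int64(428), np.int64(289), [0.0955, -0.0061]), (np.int64(429), np.int64(289), [0.0975, -0.004])]
yaw about tool y (deg) 124.44664799739179
yaw about tool y (deg) -55.55335200260821
shift tool to above grip: [ 0.61155903  0.03130061 -0.56312953]
```

View pics/dial.png

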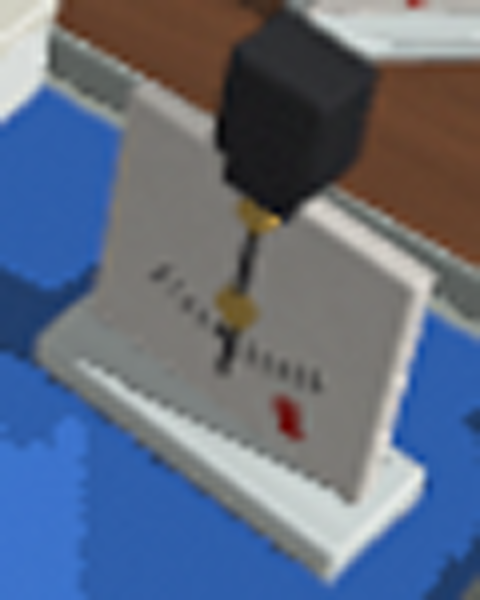

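Emit:
arm_command:
  commands:
    - [0.0854,[0.04,0,-0.037],-4]
    - [0.0854,[0.08,0,-0.074],-8]
    - [0.0854,[0.12,0,-0.11],-12]
    - [0.0854,[0.16,0,-0.147],-16]
    - [0.0854,[0.2,0,-0.184],-20]
    - [0.0854,[0.24,0,-0.221],-24]
    - [0.0854,[0.28,0,-0.258],-28]
    - [0.0854,[0.32,0,-0.295],-32]

```text
clock: 1.15
eef_pos: [0.3797, -0.1444, 0.2313]
tcp_rot: [-0.215, 0.215, 0.674, -0.673]
contact_force: [1.3, -0.2, 0.2]
finger_gap: 1.001
```

```bash
cat >> h.py <<'E'
def goto(s,p,yaw=None):
    R=rot(s["tcp_rot"]);out=R.T@(np.array(p)-s["eef_pos"])
    y=None
    if yaw is not None:
        d=R.T@np.array([np.cos(yaw),np.sin(yaw),0]);y=(np.degrees(np.arctan2(-d[2],d[0])))
    return np.round(out,4),y
E
python3 - <<'E'
from h import *
from plant import arm
s=arm.read_state();print(s["eef_pos"],s["qpos"],s["contact_force"])
print(goto(s,[.516,.226,.2],np.radians(-12)))
f=load("pics/scene0.npz")
yaw=np.radians(-12);gx=np.array([np.cos(yaw),np.sin(yaw),0]);gy=np.array([-np.sin(yaw),np.cos(yaw),0])
g0=np.array([.516,.226,.003])
for n,u,v in (("pivot",397.1,231.5),("bob",394.6,243.7),("tip",393.1,251),("mark",401,257)):
    d=rayplane(f,u,v,g0+gx*.006,gx)-g0;y,z=d@gy,d[2]
    print(n,round(y*1e3,1),round(z*1e3,1),"ang",np.arctan2(y,.092-z),"r",np.hypot(y,.092-z))
E
```

```text
[ 0.37972424 -0.14436777  0.23133263] [ 1.41367142e-01 -4.98461953e-01 -3.65621933e-01 -2.05040245e-04
 -1.70297258e+00 -7.59503398e-01] [ 1.25139994 -0.21471012  0.24148972]
(array([ 0.1036,  0.0315, -0.3808]), np.float64(156.5849601173249))
pivot 0.6 93.1 ang 2.6694753786756307 r 0.0012258394705396088
bob 0.9 55.8 ang 0.02588278991704988 r 0.036247081271023766
tip 1.2 32.3 ang 0.0195628545724852 r 0.05970873190917093
mark 21.7 31.2 ang 0.3421874084552921 r 0.06457351701524315
```

Emit:
arm_command:
  commands:
    - [0.0854,[0.014,0,-0.052],-4]
    - [0.0854,[0.028,0,-0.104],-8]
    - [0.0854,[0.042,0,-0.156],-12]
    - [0.0854,[0.056,0,-0.208],-16]
    - [0.0854,[0.07,0.01,-0.26],-20]
    - [0.0854,[0.084,0.02,-0.312],-23.4]
    - [0.0854,[0.098,0.03,-0.36],-23.4]
    - [0.0854,[0.104,0.031,-0.381],-23.4]

```text
clock: 2.15
eef_pos: [0.5162, 0.2263, 0.198]
tcp_rot: [0.075, -0.073, -0.702, 0.704]
contact_force: [0.1, -1.2, -0.6]
finger_gap: 1.002
```

```bash
python3 - <<'E'
from h import *
from plant import arm
s=arm.read_state();f=arm.grab_frame("wrist");print(s["eef_pos"],s["contact_force"])
f["T"]=np.eye(4);f["T"][:3,:3]=rot(s["tcp_rot"]);f["T"][:3,3]=s["eef_pos"];f["T"]=f["T"]@f["hand_eye"]
cv2.imwrite("pics/w1.png",f["img"][:,:,::-1])
P=cloud(f);m=(f["depth"]>0)&(P[...,2]>.14)&(P[...,2]<.155);
m[:, :]&=(np.hypot(P[...,0]-.516,P[...,1]-.226)<.03)
p=P[m];print(len(p),cv2.minAreaRect((p[:,:2]*1000).astype(np.float32)),np.median(p[:,2]))
print(goto(s,[.516,.226,.11],np.radians(-12)))
E
```

```text
[0.51617852 0.22631255 0.1979914 ] [ 0.05353247 -1.17707656 -0.59179692]
1554 ((515.260009765625, 225.1309814453125), (29.654537200927734, 23.727123260498047), 77.46345520019531) 0.14853970414519502
(array([-0.0001,  0.088 ,  0.0001]), np.float64(179.9419496680833))
```

View pics/w1.png

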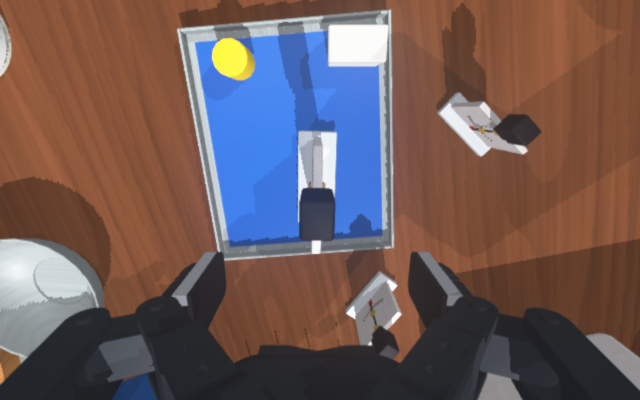

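The wrist view shows the black grip at (318,213), centred between the fingers and square to the jaws. It measures 29.7x23.7 mm with its top at 148 mm, which matches the given size. Descending to grip.

Emit:
arm_command:
  commands:
    - [0.0854,[0,0.03,0],0]
    - [0.0854,[0,0.06,0],0]
    - [0.0854,[0,0.08,0],0]
    - [0.0854,[0,0.088,0],0]
    - [0.01,[0,0.088,0],0]
    - [0.01,[0,0.088,0],0]
    - [0.01,[0,0.088,0],0]
    - [0.01,[0,0.088,0],0]

```text
clock: 3.2
eef_pos: [0.5168, 0.2246, 0.1132]
tcp_rot: [-0.075, 0.075, 0.703, -0.703]
contact_force: [-1.9, -0.6, 3.2]
finger_gap: 0.277
```

Emit:
arm_command:
  commands:
    - [0.01,[0,0,0],0]
    - [0.01,[0,-0.01,0],0]
    - [0.01,[0,-0.03,0],0]
    - [0.01,[0,-0.055,0],0]
    - [0.01,[0,-0.08,0],0]
    - [0.01,[0,-0.1,0],0]
    - [0.01,[0,-0.11,0],0]
    - [0.01,[0,-0.11,0],0]

```text
clock: 4.2
eef_pos: [0.5166, 0.2245, 0.2228]
tcp_rot: [-0.075, 0.075, 0.703, -0.703]
contact_force: [0.4, 0.1, -4.0]
finger_gap: 0.274
```

```bash
python3 - <<'E'
from h import *
from plant import arm
s=arm.read_state();print(s["eef_pos"],s["contact_force"],s["finger_gap"])
f=arm.grab_frame("scene");cv2.imwrite("pics/s1.png",f["img"][130:330,280:500,::-1].repeat(3,0).repeat(3,1))
print(goto(s,[.572,-.193,.25],np.radians(8)))
E
```

```text
[0.51662123 0.22447506 0.22277984] [ 0.37095084  0.12022334 -3.98260614] 0.2735790777390353
(array([-0.142 , -0.0275,  0.3964]), np.float64(159.84467724058885))
```

View pics/s1.png

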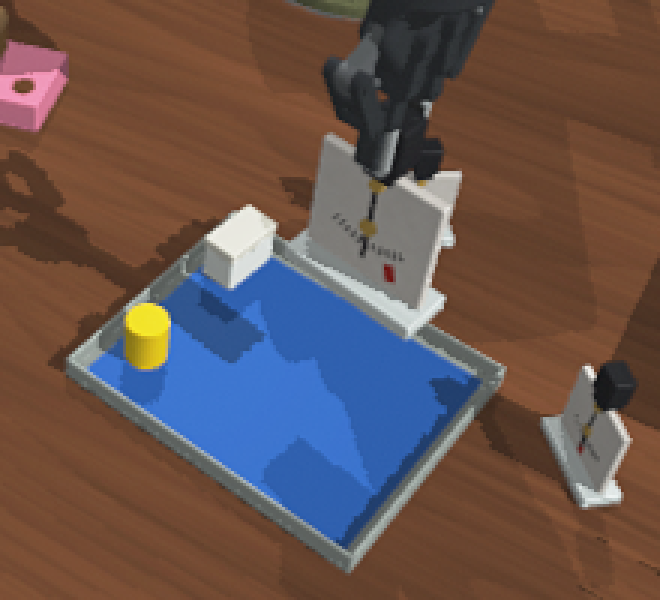

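The gauge is lifted at about 4 N and hangs level and clear of the tray. The pot and box haven't moved. Carrying it to the block with 40 mm clearance above the crest.

Emit:
arm_command:
  commands:
    - [0.01,[-0.003,0,0.008],0]
    - [0.01,[-0.01,0,0.028],-2]
    - [0.01,[-0.02,0,0.056],-4]
    - [0.01,[-0.032,0,0.09],-6]
    - [0.01,[-0.045,0,0.125],-8]
    - [0.01,[-0.058,0,0.162],-10]
    - [0.01,[-0.071,0,0.198],-12]
    - [0.01,[-0.084,0,0.234],-14]

```text
clock: 5.25
eef_pos: [0.5489, -0.0239, 0.2215]
tcp_rot: [-0.011, 0.012, -0.707, 0.707]
contact_force: [-0.1, 0.3, -4.0]
finger_gap: 0.269
```

```bash
python3 - <<'E'
from h import *
from plant import arm
s=arm.read_state();print(s["eef_pos"],s["contact_force"],s["finger_gap"])
print(goto(s,[.572,-.193,.223],np.radians(8)))
E
```

```text
[ 0.5489313  -0.02388609  0.22148625] [-0.06431227  0.32240008 -4.02550203] 0.2685955672015036
(array([-0.0174, -0.0015,  0.1698]), np.float64(173.90470295982934))
```

Emit:
arm_command:
  commands:
    - [0.01,[-0.003,0,0.034],-2]
    - [0.01,[-0.007,0,0.068],-4]
    - [0.01,[-0.01,0,0.1],-6]
    - [0.01,[-0.013,0,0.13],-6]
    - [0.01,[-0.015,0,0.15],-6]
    - [0.01,[-0.017,0,0.163],-6]
    - [0.01,[-0.017,0,0.169],-6]
    - [0.01,[-0.017,0,0.17],-6]

```text
clock: 6.25
eef_pos: [0.5718, -0.1913, 0.2222]
tcp_rot: [0.048, -0.048, 0.706, -0.705]
contact_force: [-0.5, 0.0, -3.8]
finger_gap: 0.272
```

```bash
cat > look.py <<'E'
import sys
from h import *
from plant import arm
s=arm.read_state();print(s["clock"],s["eef_pos"],s["contact_force"],s["torque"],s["finger_gap"])
f=arm.grab_frame("scene");n=sys.argv[1];np.savez(f"pics/{n}.npz",**f)
cv2.imwrite(f"pics/{n}.png",cv2.resize(f["img"][90:230,160:300,::-1],None,fx=4.2,fy=4.2,interpolation=cv2.INTER_CUBIC))
print(goto(s,[.572,-.193,.223],np.radians(8)))
t=arm.grab_frame("top");np.savez(f"pics/{n}t.npz",**t)
E
python3 look.py s2
```

```text
6.25 [ 0.57184861 -0.19126341  0.2221757 ] [-0.50896932  0.01981972 -3.77769452] [0.00272655 0.03945137 0.01322317] 0.27225795218834625
(array([ 0.0001, -0.0008,  0.0017]), np.float64(179.85602411599976))
```

View pics/s2.png

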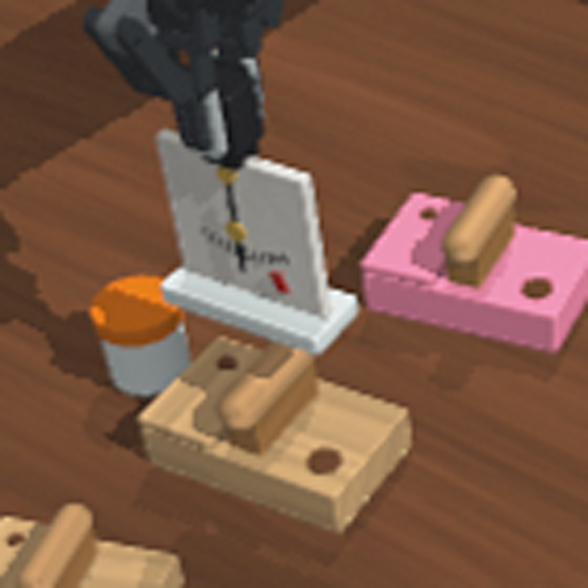

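The gauge is upright about 40 mm above the crest of the large wooden block, crest at (265,395) in the crop. The jar is clear. Lowering it.

Emit:
arm_command:
  commands:
    - [0.01,[0,0.008,0.002],0]
    - [0.01,[0,0.016,0.002],0]
    - [0.01,[0,0.023,0.002],0]
    - [0.01,[0,0.029,0.002],0]
    - [0.01,[0,0.033,0.002],0]
    - [0.01,[0,0.036,0.002],0]
    - [0.01,[0,0.038,0.002],0]
    - [0.01,[0,0.038,0.002],0]

```text
clock: 7.35
eef_pos: [0.5721, -0.1934, 0.1842]
tcp_rot: [0.048, -0.048, 0.705, -0.705]
contact_force: [-0.5, 0.1, -3.5]
finger_gap: 0.271
```

Emit:
arm_command:
  commands:
    - [0.01,[0,0.001,0],0]
    - [0.01,[0,0.0015,0],0]
    - [0.01,[0,0.002,0],0]
    - [0.01,[0,0.0025,0],0]
    - [0.01,[0,0.003,0],0]
    - [0.01,[0,0.0035,0],0]
    - [0.01,[0,0.0035,0],0]
    - [0.01,[0,0.0035,0],0]

```text
clock: 8.35
eef_pos: [0.5722, -0.1937, 0.1821]
tcp_rot: [-0.049, 0.048, -0.705, 0.706]
contact_force: [-3.2, 0.9, 6.2]
finger_gap: 0.274
```

Contact: about 10 N on the crest. Holding for a second and checking the level.

Emit:
arm_command:
  commands:
    - [0.01,[0,0,0],0]
    - [0.01,[0,0,0],0]
    - [0.01,[0,0,0],0]
    - [0.01,[0,0,0],0]
    - [0.01,[0,0,0],0]
    - [0.01,[0,0,0],0]
    - [0.01,[0,0,0],0]
    - [0.01,[0,0,0],0]

```text
clock: 9.35
eef_pos: [0.5722, -0.1937, 0.1821]
tcp_rot: [-0.049, 0.048, -0.705, 0.706]
contact_force: [-2.7, 0.2, 5.1]
finger_gap: 0.271
```

```bash
python3 look.py s3; cat > ang.py <<'E'
import sys
from h import *
# gauge centre xy given by tcp; measure dial plane coords along gy,z
def prep(n,g0,yawd,th=0):
    f=load(f"pics/{n}.npz");yaw=np.radians(yawd)
    gx=np.array([np.cos(yaw),np.sin(yaw),0]);gy=np.array([-np.sin(yaw),np.cos(yaw),0])
    return f,gx,gy,np.array(g0)
def pt(F,u,v,off=.006):
    f,gx,gy,g0=F;d=rayplane(f,u,v,g0+gx*off,gx)-g0;return np.array([d@gy,d[2]])
E
python3 - <<'E'
from h import *
import cv2
f=load("pics/s3.npz")
cv2.imwrite("pics/s3z.png",cv2.resize(f["img"][120:190,190:255,::-1],None,fx=8,fy=8,interpolation=cv2.INTER_CUBIC))
E
```

```text
9.35 [ 0.57222349 -0.19370708  0.18214128] [-2.68337064  0.19842904  5.13916663] [0.49883216 1.17594141 0.00412567] 0.27104813705395825
(array([ 0.0001, -0.0409, -0.0007]), np.float64(179.8504602380661))
```

View pics/s3z.png

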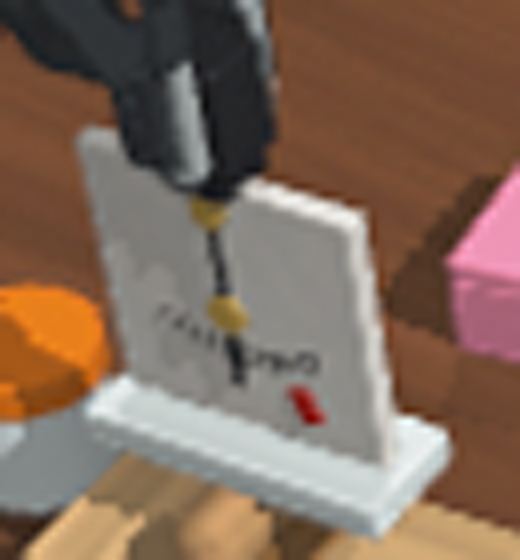

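The picture shows the gauge level: pivot (209,210), bob (228,313), tip (239,385) and mark (306,405) in the zoom. Rocking towards gauge +y, which is tool -z, in a first small arc.

```bash
python3 - <<'E'
from ang import *
F=prep("s3",[.5722,-.1937,.072],8)
for n,u,v in (("pivot",209,210),("bob",228,313),("tip",239,385),("mark",306,405),("markin",297,390)):
    y,z=pt(F,190+u/8-.44,120+v/8-.44);print(n,np.round([y*1e3,z*1e3],1),"ang",np.arctan2(y,.092-z),"r",np.hypot(y,.092-z))
E
```

```text
pivot [ 2.2 93.8] ang 2.280258221905984 r 0.002839778942120652
bob [ 1.9 57.9] ang 0.05580276677690049 r 0.03413970520438694
tip [ 0.9 31.3] ang 0.014661620450230313 r 0.060706798078513396
mark [23.7 32.4] ang 0.3784269740903443 r 0.06417690766360026
markin [21.4 37.1] ang 0.3721569398275032 r 0.058975814587347734
```

Emit:
arm_command:
  commands:
    - [0.01,[0,0,-0.001],0]
    - [0.01,[0,0,-0.003],0]
    - [0.01,[0,0.0001,-0.005],0]
    - [0.01,[0,0.0003,-0.008],0]
    - [0.01,[0,0.0005,-0.011],0]
    - [0.01,[0,0.0007,-0.014],0]
    - [0.01,[0,0.0008,-0.0155],0]
    - [0.01,[0,0.0008,-0.0155],0]

```text
clock: 10.45
eef_pos: [0.5708, -0.1792, 0.1817]
tcp_rot: [-0.049, 0.047, -0.704, 0.706]
contact_force: [-1.4, -3.8, 6.4]
finger_gap: 0.27
```

```bash
python3 look.py s4; python3 - <<'E'
from h import *
import cv2
f=load("pics/s4.npz")
cv2.imwrite("pics/s4z.png",cv2.resize(f["img"][120:190,190:255,::-1],None,fx=8,fy=8,interpolation=cv2.INTER_CUBIC))
E
```

```text
10.45 [ 0.5707527  -0.17917585  0.18167206] [-1.41237754 -3.80355805  6.43999514] [-1.72904775  0.109183   -0.0627099 ] 0.2703820952751143
(array([ 0.0005, -0.0413,  0.014 ]), np.float64(179.82806002122558))
```

View pics/s4z.png

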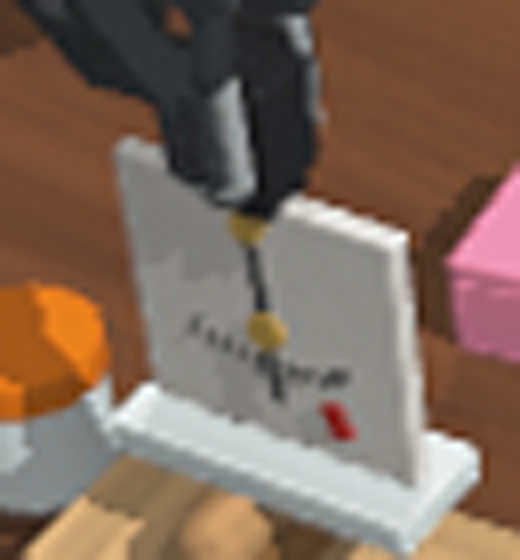

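The foot slid about 10 mm instead of rocking; the marks show only about 0.03 rad of tilt. The press was too light for the cork to hold against the grip. I'll lift slightly, re-centre, press harder and then sweep.

Emit:
arm_command:
  commands:
    - [0.01,[0,-0.003,0],0]
    - [0.01,[0,-0.005,0.003],0]
    - [0.01,[0,-0.005,0.008],0]
    - [0.01,[0,-0.004,0.01],0]
    - [0.01,[0,0,0.01],0]
    - [0.01,[0,0.002,0.01],0]
    - [0.01,[0,0.0035,0.01],0]
    - [0.01,[0,0.0035,0.01],0]

```text
clock: 11.55
eef_pos: [0.5716, -0.1889, 0.1819]
tcp_rot: [-0.05, 0.047, -0.704, 0.707]
contact_force: [-7.0, 2.8, 16.0]
finger_gap: 0.274
```

Emit:
arm_command:
  commands:
    - [0.01,[0,0.003,0],0]
    - [0.01,[0,0.0045,-0.001],0]
    - [0.01,[0,0.0046,-0.004],0]
    - [0.01,[0,0.0048,-0.007],0]
    - [0.01,[0,0.005,-0.01],0]
    - [0.01,[0,0.0052,-0.013],0]
    - [0.01,[0,0.0054,-0.015],0]
    - [0.01,[0,0.0054,-0.015],0]

```text
clock: 12.55
eef_pos: [0.5703, -0.1765, 0.1803]
tcp_rot: [-0.051, 0.045, -0.702, 0.708]
contact_force: [-7.7, -1.2, 24.4]
finger_gap: 0.268
```

```bash
python3 look.py s5; python3 - <<'E'
from h import *
import cv2
f=load("pics/s5.npz")
cv2.imwrite("pics/s5z.png",cv2.resize(f["img"][120:190,190:255,::-1],None,fx=8,fy=8,interpolation=cv2.INTER_CUBIC))
E
```

```text
12.55 [ 0.57026122 -0.17649218  0.18026629] [-7.70192836 -1.16854303 24.38306589] [-1.22534888  3.19841579 -0.09603526] 0.26782043208429573
(array([ 0.0002, -0.0426,  0.017 ]), np.float64(179.81673883649339))
```

View pics/s5z.png

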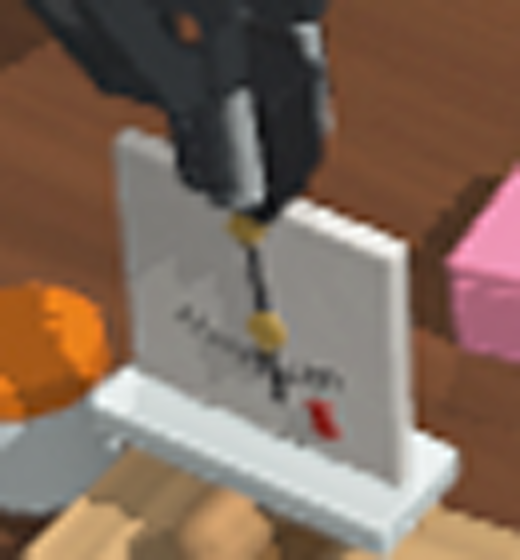

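It is now rocking: the tip-to-mark gap shrank from about 67 px to 42 px in the zoom, a tilt of about 0.12 rad, with roughly 28 N on the crest. Continuing the arc.

Emit:
arm_command:
  commands:
    - [0.01,[0,0.0004,-0.003],0]
    - [0.01,[0,0.0009,-0.006],0]
    - [0.01,[0,0.0014,-0.009],0]
    - [0.01,[0,0.002,-0.012],0]
    - [0.01,[0,0.0025,-0.014],0]
    - [0.01,[0,0.0027,-0.015],0]
    - [0.01,[0,0.0027,-0.015],0]
    - [0.01,[0,0.0027,-0.015],0]

```text
clock: 13.65
eef_pos: [0.5683, -0.1612, 0.1768]
tcp_rot: [-0.051, 0.045, -0.703, 0.708]
contact_force: [-7.8, -0.7, 22.2]
finger_gap: 0.275
```

```bash
python3 look.py s6; python3 - <<'E'
from h import *
import cv2
f=load("pics/s6.npz")
cv2.imwrite("pics/s6z.png",cv2.resize(f["img"][120:190,190:255,::-1],None,fx=8,fy=8,interpolation=cv2.INTER_CUBIC))
E
```

```text
13.65 [ 0.56825658 -0.16124597  0.17683479] [-7.82928816 -0.74687959 22.19885234] [-1.11105254  3.11591453 -0.18987715] 0.2749367173428355
(array([ 0.0003, -0.0459,  0.0323]), np.float64(179.81740264230027))
```

View pics/s6z.png

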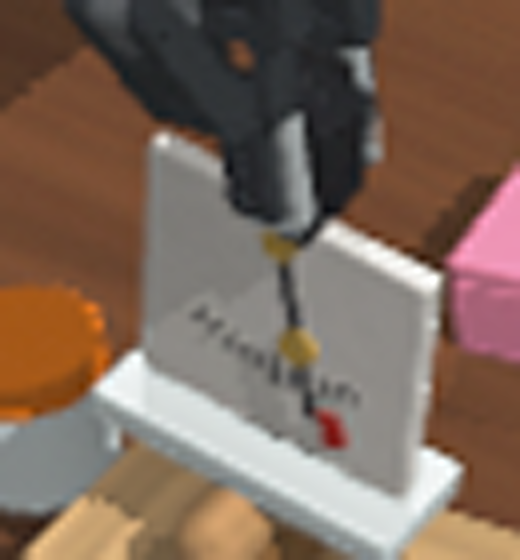

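Emit:
arm_command:
  commands:
    - [0.01,[0,0.0008,-0.003],0]
    - [0.01,[0,0.0016,-0.006],0]
    - [0.01,[0,0.0024,-0.009],0]
    - [0.01,[0,0.003,-0.011],0]
    - [0.01,[0,0.0034,-0.0125],0]
    - [0.01,[0,0.0034,-0.0125],0]
    - [0.01,[0,0.0034,-0.0125],0]
    - [0.01,[0,0.0034,-0.0125],0]

```text
clock: 14.75
eef_pos: [0.5665, -0.148, 0.1724]
tcp_rot: [-0.051, 0.046, -0.703, 0.708]
contact_force: [-7.4, 0.8, 21.1]
finger_gap: 0.274
```

Emit:
arm_command:
  commands:
    - [0.01,[0,0,0],0]
    - [0.01,[0,0,0],0]
    - [0.01,[0,0,0],0]
    - [0.01,[0,0,0],0]
    - [0.01,[0,0,0],0]
    - [0.01,[0,0,0],0]
    - [0.01,[0,0,0],0]
    - [0.01,[0,0,0],0]

```text
clock: 15.75
eef_pos: [0.5665, -0.1481, 0.1724]
tcp_rot: [-0.051, 0.046, -0.703, 0.708]
contact_force: [-6.8, 2.0, 20.6]
finger_gap: 0.271
```

```bash
python3 look.py s7; python3 - <<'E'
from h import *
import cv2
f=load("pics/s7.npz")
cv2.imwrite("pics/s7z.png",cv2.resize(f["img"][125:190,200:255,::-1],None,fx=9,fy=9,interpolation=cv2.INTER_CUBIC))
t=load("pics/s7t.npz")
cv2.imwrite("pics/s7tz.png",cv2.resize(t["img"][150:240,350:460,::-1],None,fx=6,fy=6,interpolation=cv2.INTER_CUBIC))
E
```

```text
15.75 [ 0.56645782 -0.1480687   0.17240948] [-6.83534374  1.9760626  20.57198323] [-0.46980158  2.92882757 -0.25577878] 0.2706640144864373
(array([ 0.0003, -0.0503,  0.0456]), np.float64(179.83338993696682))
```

View pics/s7z.png

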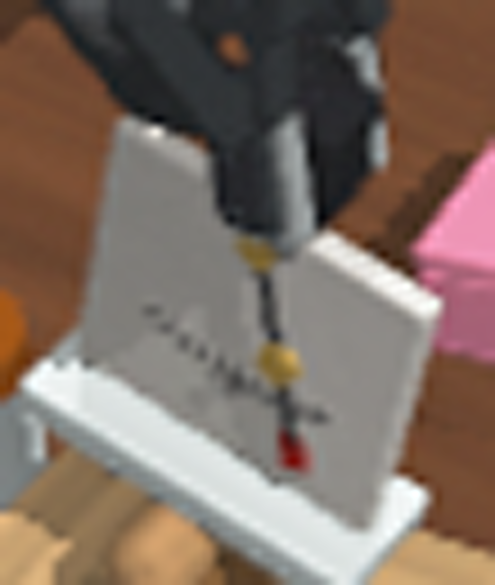

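View pics/s7tz.png

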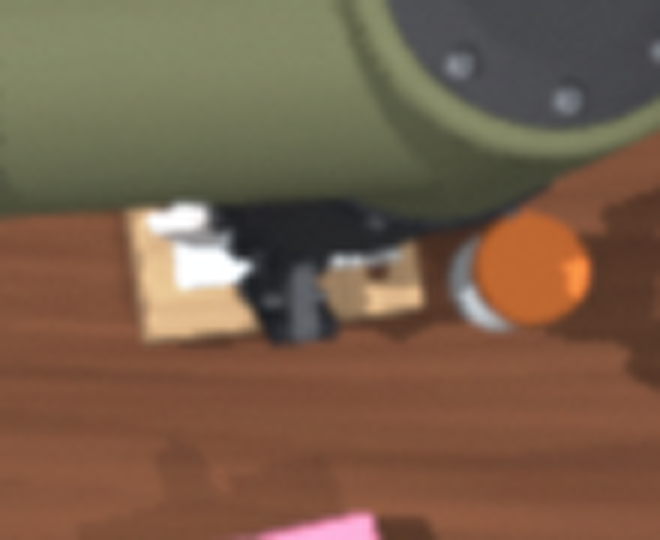

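In the zoom the pivot is at (258,252), the bob at (279,362), the tip at about (290,435) and the mark at (294,455), which lies on the pointer's line. Checking numerically, plus foot position and bystanders.

```bash
cat > fin.py <<'E'
import sys
from ang import *
n=sys.argv[1];f=load(f"pics/{n}.npz");img=f["img"];hsv=cv2.cvtColor(img,cv2.COLOR_RGB2HSV).astype(float)
g=np.array([float(x) for x in sys.argv[2:5]])  # tcp
yaw=np.radians(8);gx=np.array([np.cos(yaw),np.sin(yaw),0]);gy=np.array([-np.sin(yaw),np.cos(yaw),0])
grip=g+[0,0,.019]
def cen(lo,hi,u0,v0,u1,v1):
    H=hsv[v0:v1,u0:u1];h=H[...,0]
    m=((h>=lo)&(h<=hi) if lo<hi else ((h>=lo)|(h<=hi)))&(H[...,1]>100)&(H[...,2]>50)
    v,u=np.nonzero(m);w=H[...,1][m];return np.array([np.average(u,weights=w)+u0,np.average(v,weights=w)+v0]),len(u)
red,nr=cen(170,7,222,168,240,182);bob,nb=cen(12,30,226,160,236,169);piv,npv=cen(12,30,224,150,234,156)
def yz(p):d=rayplane(f,*p,grip+gx*.006,gx)-grip;return np.array([d@gy,d[2]])
R,B,V=yz(red),yz(bob),yz(piv)
print("px",red,nr,bob,nb,piv,npv)
print("red-piv mm",(R-V)*1e3,"bob-piv",(B-V)*1e3)
a=np.arctan2(*((R-B)*[1,-1]));b=np.arctan2(*((R-V)*[1,-1]));c=np.arctan2(*((B-V)*[1,-1]));print("angles of line piv-bob",c,"piv-red",b,"bob-red",a,"lateral of red from plumb through bob mm",(R-B)[0]*1e3)
for th in (.3,.34,.38): print(th,"foot mid",np.round(grip-.129*(np.sin(th)*gy+np.cos(th)*np.array([0,0,1])),4))
E
python3 fin.py s7 .5665 -.1481 .1724
```

```text
px [231.89883507 174.84426732] 10 [230.39259598 164.98857404] 16 [228.28903654 152.90863787] 9
red-piv mm [ -0.20748411 -62.98863049] bob-piv [  0.21019321 -33.8388707 ]
angles of line piv-bob 0.00621151072027135 piv-red -0.0032939810668544023 bob-red -0.014327690524012813 lateral of red from plumb through bob mm -0.41767731809265807
0.3 foot mid [ 0.5718 -0.1859  0.0682]
0.34 foot mid [ 0.5725 -0.1907  0.0698]
0.38 foot mid [ 0.5732 -0.1955  0.0716]
```

Emit:
arm_command:
  commands:
    - [0.01,[0,0,0],0]
    - [0.01,[0,0,0],0]
    - [0.01,[0,0,0],0]
    - [0.01,[0,0,0],0]
    - [0.01,[0,0,0],0]
    - [0.01,[0,0,0],0]
    - [0.01,[0,0,0],0]
    - [0.01,[0,0,0],0]

```text
clock: 16.85
eef_pos: [0.5665, -0.1481, 0.1724]
tcp_rot: [-0.051, 0.046, -0.703, 0.708]
contact_force: [-7.0, 0.6, 21.6]
finger_gap: 0.271
```

```bash
python3 look.py s8; python3 fin.py s8 .5665 -.1481 .1724
python3 - <<'E'
from h import *
f0=load("pics/top0.npz");f1=load("pics/s8t.npz")
for n,b,c in (("jar",(420,180,455,210),(5,15)),("pot",(285,180,305,198),(20,33))):
    o=[]
    for f in (f0,f1):
        h=cv2.cvtColor(f["img"],cv2.COLOR_RGB2HSV)[b[1]:b[3],b[0]:b[2]];m=(h[...,0]>=c[0])&(h[...,0]<=c[1])&(h[...,1]>180)&(h[...,2]>120)
        v,u=np.nonzero(m);o.append((u.mean()+b[0],v.mean()+b[1],len(u)))
    print(n,np.round(o,1).tolist())
print("box diff",np.abs(f0["img"][212:242,278:303].astype(int)-f1["img"][212:242,278:303]).mean())
E
```

```text
16.85 [ 0.56645052 -0.14806513  0.17238756] [-6.96509847  0.55151134 21.63155648] [-0.41172796  2.97366411 -0.27868073] 0.2705369740669947
(array([ 0.0003, -0.0503,  0.0456]), np.float64(179.83102641903292))
px [231.89425428 174.83740831] 10 [230.4639076 165.0813282] 15 [228.29080365 152.90720795] 9
red-piv mm [ -0.22268797 -62.97753959] bob-piv [  0.35999228 -34.05510981]
angles of line piv-bob 0.010570480351944236 piv-red -0.0035359756060220596 bob-red -0.020143585483964232 lateral of red from plumb through bob mm -0.582680248993472
0.3 foot mid [ 0.5718 -0.1859  0.0682]
0.34 foot mid [ 0.5725 -0.1907  0.0698]
0.38 foot mid [ 0.5732 -0.1955  0.0716]
jar [[438.6, 194.4, 258.0], [438.3, 194.3, 247.0]]
pot [[nan, nan, 0.0], [nan, nan, 0.0]]
box diff 61.42666666666667<stdin>:7: RuntimeWarning: Mean of empty slice.
  ret = ret.dtype.type(ret / rcount)
```

Everything is steady. The large box difference is probably the arm covering the tray in the top view, and the pot's colour mask found nothing. The scene picture taken after the lift showed both in place. Handing in.

```bash
python3 - <<'E'
from plant import arm
print(arm.job_done())
E
```

```text
the job is handed in; nothing more can be done
None
```

The slant gauge is on the cork crest of the large wooden block, still held and pressed, with its pointer on the red mark. I handed the job in at about 17 s; no verdict is reported.

I gripped it by the black block and set it level on the crest with about 10 N, where it stayed level for over a second. The first attempt to rock it made the foot slide about 10 mm. I lifted it slightly, re-centred it, pressed harder (25–28 N) and swept the grip along the arc until the pointer reached the mark.

**Last checks:**
- **Pointer:** the red mark is within about 0.6 mm of the pointer's plumb line. Two pictures a second apart agree.
- **Foot:** its middle works out about 3 mm from the crest's middle, based on the tool pose and an estimated tilt of 0.34 rad.
- **Square to crest:** the tool is within about 0.2° of the measured crest direction.
- **Contact and grip:** the press is about 26 N, and the finger opening is steady at about 23 mm.
- **Jar:** it has not moved.
- **Pot and slide box:** the last check failed. The pot's colour mask found no pixels, and the box's comparison with the first picture gave a large difference, probably because the arm covers the tray from above. The scene picture after the lift showed both in place, and the arm did not go back to the tray.

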